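# Close up the vanity caddy

## Task

Close up the two-level caddy on the vanity: with the fingertips push its drawer gently all the way home, with the peach lens tray still lying in it, and only then push the open lid of the upper level over and gently down until it is fully shut. Do not slam either of them, do not pick anything up, and leave the other things on the vanity and the light switch as they are.

Things in the scene. Friction and masses are not known exactly. Their poses are not given: they have to be found in the camera images.
- caddy: Two-level off-white plastic caddy, fixed to the vanity. Its origin is the centre of its underside, z up; its front (where the drawer comes out) faces its own -x. It stands turned so that the front faces roughly the robot's left (+y). Lower level: 160 mm in x (-80 to +80), 180 mm in y (-90 to +90), top at z = 62. Upper level: an open tray set back, x from -35 to +80, the same width, rim at z = 100. With the lid shut the top surface is at z = 105.
- drawer (a joint): Drawer of the lower level, in m: 0 = fully home, grows as it comes out along the caddy's -x (to 0.10; found 0.06 to 0.09 out). It slides with about 1.5 N of friction and stays where it is left. It has a plain green-grey front with no handle.
- drawer_front (a point): Centre of the outer face of the drawer's front (panel 174 mm wide, 52 mm high, from 5 to 57 mm above the vanity; this point is 31 mm up). It lies at caddy x = -88 mm minus the drawer's opening. Push it along the caddy's +x.
- lid (a joint): Lid of the upper level, in rad: 0 = shut, grows as it opens; found at 1.0 to 1.45 (it leans towards the caddy's front, less than upright). Friction in the hinge (about 0.12 N m) keeps it where it is left. It must be pushed on its outer face, from the caddy's back (+x side), towards the front and down.
- lid_hinge (a point): Middle of the lid's hinge line, which runs along the caddy's y at caddy x = +80 mm, z = 100 mm. The lid is a plain dark blue plate 120 mm long from hinge to free edge, 184 mm wide, 5 mm thick; its inner face passes through the hinge line.
- lid_edge (a point): Middle of the lid's free edge, on the outer face, 120 mm from the hinge. With the lid shut it is at caddy x = -40 mm, z = 105 mm.
- tray_center (a point): Centre of the loose peach lens tray, 44 x 78 x 14 mm with two round wells, lying flat in the drawer on its floor (floor 10 mm above the vanity; centre 17 mm up). It rides in with the drawer.
- bottle: Bystander: square amber glass perfume bottle with a metal cap, 42 x 42 mm, 104 mm high; origin at the centre of its underside. It stands beside the open drawer.
- dish: Bystander: white ceramic dish, 100 mm across, 18 mm high, in front of the open drawer; origin at the centre of its underside.
- tweezer: Bystander: steel tweezer lying flat, about 100 x 15 mm, 6 mm high, behind the caddy; origin at its middle on the surface.
- jar: Bystander: cream jar with a metal lid, 56 mm across, 48 mm high, behind the caddy; origin at the centre of its underside.
- tumbler: Bystander: blue ceramic tumbler, 68 mm across, 95 mm high; origin at the centre of its underside.
- switch (a joint): Bystander: toggle of the light switch box at the robot's right, in rad: 0 = light on, as found; it would swing to 0.8. Leave it at 0.

How it is judged:
On the way, in this order (a step that is already met when the one before it is completed fails the run):
1. the drawer is pushed fully home while the lid is still open (value of joint drawer below 0.004 m and value of joint lid above 0.6 rad), for 0.2 s.
2. then the lid is shut, the drawer staying home (value of joint lid below 0.05 rad and value of joint drawer below 0.004 m), for 0.2 s.
At the end, for the whole second after the job is handed in: The drawer is within 4 mm of fully home, the lid within 0.05 rad of shut, the lens tray lies flat and at rest inside the shut drawer, the bystanders stand within 20 mm of where they were (bottle, jar and tumbler upright), and the light switch is still on (all of step 2 and x of tray_center in the frame of caddy between -0.075 and 0.06 m and z of tray_center in the frame of caddy below 0.03 m and angle between tray_center's own z axis and vertical below 0.15 rad and velocity of joint lid between -0.05 and 0.05 rad/s and velocity of joint drawer between -0.01 and 0.01 m/s and value of joint switch below 0.25 rad and distance of each of bottle, dish, tweezer, jar, tumbler from where it was at the start of the episode below 0.02 m and angle between each of bottle, tumbler, jar's own z axis and vertical below 0.2 rad); the robot touches nothing.
It fails at once if the caddy is pushed with the arm or gripper body instead of the fingers (contact force between the arm and caddy above 3 N).
It fails at once if the drawer (faster than 0.35 m/s) or the lid (faster than 4 rad/s) is slammed (velocity of joint drawer below -0.35 m/s or velocity of joint lid below -4 rad/s).
It fails at once if the lens tray or a bystander is lifted (height (world z) of tray_center above 0.045 m or height (world z) of any of bottle, dish, tweezer, jar, tumbler above 0.015 m).
It fails at once if a bystander is pushed more than 20 mm away (distance of any of bottle, dish, tweezer, jar, tumbler from where it was at the start of the episode above 0.02 m).
It fails at once if the light switch is moved (value of joint switch above 0.25 rad).
It also fails if it takes over 48 s, if anything falls off the work surface, if the arm or the gripper's body presses on something with over 40 N, if the wrist force passes 120 N, or if a joint passes its speed limit or range.

## Robot

A 6-joint arm with a two-finger parallel gripper is mounted at the origin on the work surface. World frame = base frame: x ahead of the robot, y to its left, z up, the work surface at z = 0. Lengths are in m, angles in rad, forces in N, time in s.
With the tool pointing down it reaches from about 0.25 to 0.775 m from the base axis. Payload 4 kg.
Tool frame: the origin (TCP) lies between the finger pads; the fingertips stand 14 mm ahead of it and the grasp point (between the pads) lies 5 mm behind it; z points along the fingers, y is the direction in which the jaws open and shut (so a half turn about z gives the same grasp; the last joint's range is limited). The gripper opens to 94 mm and grips with 3 to 60 N. Pads are 16 mm wide; open, the fingers measure 119 mm over their backs; the gripper's body (75 mm by 177 mm) begins 78 mm behind the grasp point.
Start: joints at [1.214, 0.087, 1.371, -0, 1.684, -0.103], TCP at [0.138, 0.532, 0.22] pointing down, gripper open.
Joint ranges: [-3.1, 3.1], [-0.76, 2.03], [0.27, 2.55], [-1.08, 4.22], [0.17, 2.65], [-2.57, 2.57]. Speed limits (rad/s): [2.79, 2.79, 3.14, 3.14, 3.14, 3.14].

## Interface

Orientations are given as a unit quaternion [w, x, y, z].
In Python, from bench import ctrl gives the robot as it stands.
- The arm moves only by the tool send_rows, never from a script. Its argument "rows" is a list that holds one entry, the list of rows, each a list of 6 numbers: the shift along the tool's x, y, z in units of 25 mm (1.0 is 25 mm), then the turn, a rotation vector about the tool's x, y, z in units of 6 degrees (1.0 is 6 degrees). In form: [[[x, y, z, rx, ry, rz], ...]]. A call has 1 to 20 rows; each row shifts and turns the commanded pose from where the row before left it, along the tool's axes as they then stand; what a row does not reach is not made up. A row lasts 1/8 s, in which the tool goes at most 62.5 mm and 10.7 degrees, less where a joint would pass 70% of its speed; a pose out of reach is approached as far as the arm can. A call is refused whole if a number of a shift passes 1 or a number of a turn 1, either way. A call with a gripper value outside its range is refused whole. "hand" is the opening, from 0 (shut) to 1 (fully open), set as the call begins (left out, the last holds). The fingers move at their own pace and stop on an object; "newtons" is the grip in N (left out, the last holds). Time passes only in rows, so rows that do not move let the fingers close. It gives the time, the measured TCP pose, the force and the opening at its end, in the units of the state.
- ctrl.read_state(): the state, without advancing time (a new reading comes with each control period).
- ctrl.read_camera(name): name is "side" or "top" or "wrist"; returns a dict with "frame" (400x640x3 uint8, red, green, blue), "fx", "fy", "cx", "cy" (pixels), "R" (3x3) and "t" (3): a world point X has camera coordinates R X + t; the wrist camera has in their place "T_tool_cam" (4x4, takes a point from camera to tool coordinates, whose origin is the TCP and whose axes are the flange's). Camera axes: x right, y down, z forward; pixel columns grow to the right and rows downward; lengths in m; the calibration is good to about 2 mm. A picture is of the moment at which its call begins: read the wrist's pose just before it. There is no depth.
- ctrl.finish_job(): hands the job in, once; it reports no verdict.
The state is a dict: "clock": time; "joints": joint angles; "qd": joint speeds; "effort": joint torques, N m; "tool_pos": TCP position; "tcp_rot": TCP orientation; "ft_force": force on the tool from outside, world axes, zero at the start; "torque": the same for the moment, N m; "finger_gap": finger opening in m.
Only numpy, scipy, OpenCV 4.12 (cv2) and the standard library are available. Lean on these libraries where they do the work, as an engineer would, in place of code of your own. Each camera call takes 0.05 s, during which the arm holds its last target.

## Working session

There is one attempt and no reset: what is moved stays moved. The work goes in short steps, Python scripts to look and compute and a tool call to move; the robot and the scene stay as the last step left them, time stands still between calls to the robot, and variables do not carry over. Pictures are saved under pics/ and viewed, and the job is handed in when it is done.

Besides the shell and the picture viewer there is one more tool, called as a command line: name --argument value ..., lists and objects as JSON in quotes. send_rows: Moves the arm, as the interface text tells. Its arguments: {"type":"object","properties":{"rows":{"type":"array","items":{"type":"array","items":{"type":"array","items":{"type":"number"}}}},"hand":{"type":"number"},"newtons":{"type":"number"}},"required":["rows"]}

```bash
mkdir -p pics; ls
python3 - <<'E'
from bench import ctrl
import cv2, numpy as np, json
s=ctrl.read_state()
for k,v in s.items(): print(k,np.round(v,4).tolist() if not isinstance(v,(str,dict)) else v)
for n in ["side","top","wrist"]:
    c=ctrl.read_camera(n)
    cv2.imwrite(f"pics/{n}0.png",c["frame"][:,:,::-1])
    print(n,{k:np.round(v,4).tolist() for k,v in c.items() if k!="frame"})
E
```

```text
pics
clock 0.0
joints [1.2139, 0.088, 1.3722, -0.0, 1.6836, -0.1031]
qd [0.0012, -0.0026, -0.0005, -0.0008, -0.0014, 0.001]
effort [-0.0002, -34.0178, -30.2431, 0.0718, 0.0329, -0.0002]
tool_pos [0.1379, 0.5319, 0.2183]
tcp_rot [-0.0002, 0.1266, 0.992, -0.001]
ft_force [0.0878, 0.0276, 0.2144]
torque [0.0175, -0.0514, -0.0509]
finger_gap 0.094
side {'fx': 423.5882, 'fy': 423.5882, 'cx': 322.7362, 'cy': 198.6352, 'R': [[0.9827, -0.1852, -0.0077], [-0.1498, -0.7691, -0.6214], [0.1092, 0.6118, -0.7835]], 't': [-0.5462, 0.123, 1.2611]}
top {'fx': 500.9862, 'fy': 500.9862, 'cx': 315.6898, 'cy': 194.9973, 'R': [[0.0086, -0.9996, -0.0265], [-0.9888, -0.0045, -0.149], [0.1488, 0.0274, -0.9885]], 't': [0.0155, 0.5774, 1.3078]}
wrist {'fx': 305.1181, 'fy': 305.1181, 'cx': 323.062, 'cy': 199.4323, 'T_tool_cam': [[-0.0005, -0.9714, -0.2373, 0.0697], [1.0, -0.0005, -0.0001, -0.0002], [-0.0, -0.2373, 0.9714, -0.1651], [0.0, 0.0, 0.0, 1.0]]}
```

View pics/side0.png

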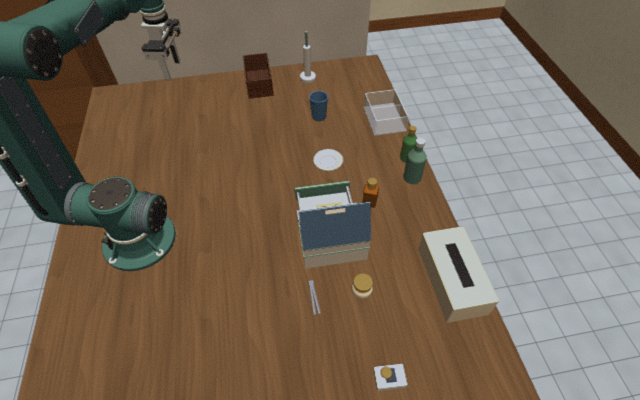

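View pics/top0.png

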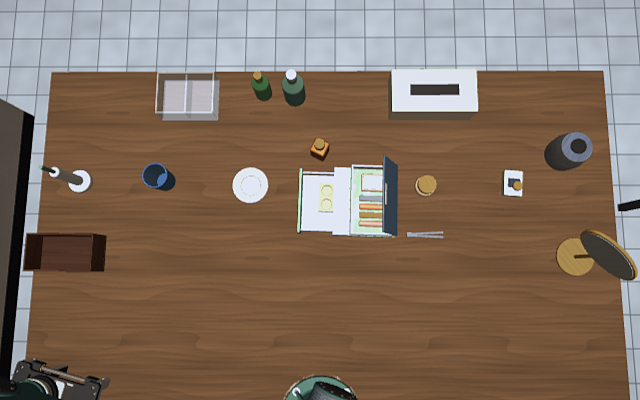

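View pics/wrist0.png

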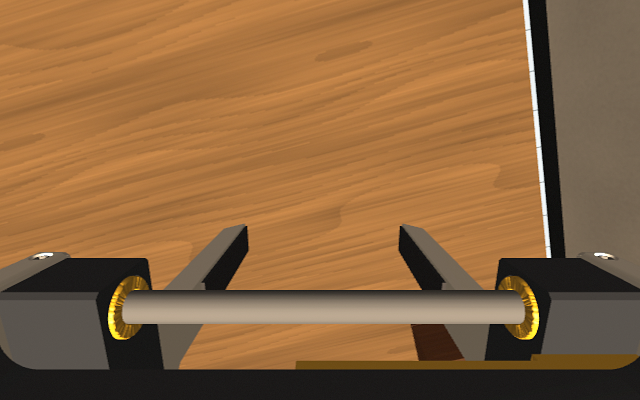

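Run:
```python
import cv2
a=cv2.imread("pics/top0.png")[125:250,220:460]
cv2.imwrite("pics/top0z.png",cv2.resize(a,None,fx=3.3,fy=3.3,interpolation=cv2.INTER_CUBIC))
a=cv2.imread("pics/side0.png")[140:320,280:420]
cv2.imwrite("pics/side0z.png",cv2.resize(a,None,fx=3.3,fy=3.3,interpolation=cv2.INTER_CUBIC))
```

```text
(no output)
```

View pics/top0z.png

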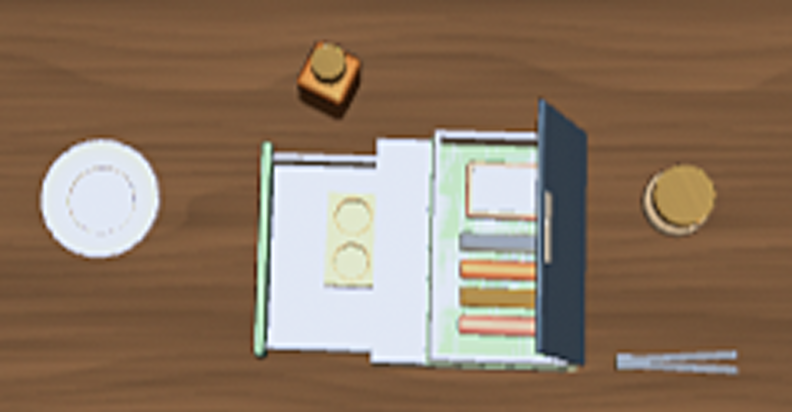

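View pics/side0z.png

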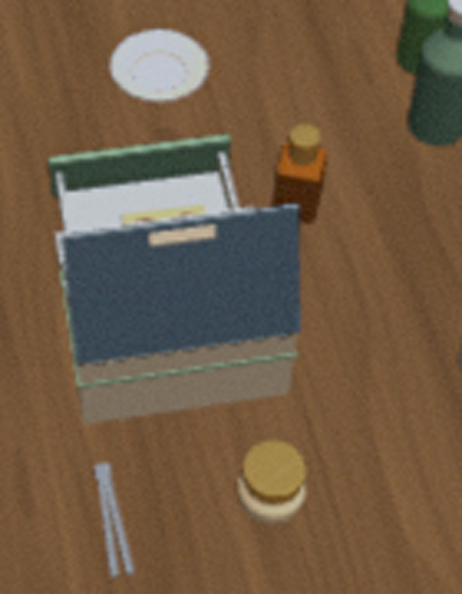

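```bash
cat > h.py <<'E'
import numpy as np, cv2
from bench import ctrl
def ray(c,uv):
    d=np.array([(uv[0]-c["cx"])/c["fx"],(uv[1]-c["cy"])/c["fy"],1.0]); R=np.array(c["R"]);t=np.array(c["t"])
    return -R.T@t, R.T@d
def onz(c,uv,z):
    o,d=ray(c,uv); return o+d*(z-o[2])/d[2]
def tri(c1,u1,c2,u2):
    o1,d1=ray(c1,u1);o2,d2=ray(c2,u2)
    d1/=np.linalg.norm(d1);d2/=np.linalg.norm(d2)
    A=np.stack([d1,-d2],1); s=np.linalg.lstsq(A,o2-o1,rcond=None)[0]
    p,q=o1+s[0]*d1,o2+s[1]*d2
    return (p+q)/2,np.linalg.norm(p-q)
E
python3 - <<'E'
from h import *
T=ctrl.read_camera("top");S=ctrl.read_camera("side")
tz=lambda u,v:(220+(u+.5)/3.3-.5,125+(v+.5)/3.3-.5)
sz=lambda u,v:(280+(u+.5)/3.3-.5,140+(v+.5)/3.3-.5)
def P(n,p): print(n,np.round(p,4).tolist())
# green mask of drawer front
hsv=cv2.cvtColor(T["frame"],cv2.COLOR_RGB2HSV)
m=cv2.inRange(hsv,(40,40,60),(90,255,255)); m[:, :290]=0;m[:,310:]=0;m[:150]=0;m[250:]=0
ys,xs=np.nonzero(m);print("green",len(xs),xs.min(),xs.max(),ys.min(),ys.max())
f=np.polyfit(ys,xs,1)
a=onz(T,(np.polyval(f,ys.min()),ys.min()-.5),.057);b=onz(T,(np.polyval(f,ys.max()),ys.max()+.5),.057)
P("front far",a);P("front near",b);print("width",np.linalg.norm(a-b))
for n,uv in dict(lowF=(377,138),lowN=(372,362)).items(): P(n,onz(T,tz(*uv),.062))
for n,uv in dict(upF=(435,130),upN=(429,364)).items(): P(n,onz(T,tz(*uv),.100))
P("backbot near",onz(S,sz(84,420),0));P("backbot far",onz(S,sz(290,392),0))
for n,u,v in [("edge far",(541,99),(298,206)),("edge near",(538,352),(63,236)),("hinge far",(586,131),(299,333)),("hinge near",(584,364),(76,362))]:
    p,e=tri(T,tz(*u),S,sz(*v));P(n,p);print(e)
P("dish",onz(T,tz(100,198),.018));P("dish right",onz(T,tz(159,198),.018))
P("bottlecap",onz(T,tz(328,62),.104));P("jar",onz(T,tz(684,193),.048));P("tw",onz(T,tz(677,362),.003));P("tray",onz(T,tz(350,239),.024))
P("tumbler",onz(T,(157,175),.095))
E
```

```text
green 225 297 302 168 232
front far [0.65, 0.0599, 0.057]
front near [0.4749, 0.0643, 0.057]
width 0.17521643603880127
lowF [0.6521, -0.0293, 0.062]
lowN [0.4702, -0.0259, 0.062]
upF [0.6507, -0.0747, 0.1]
upN [0.4663, -0.0697, 0.1]
backbot near [0.4704, -0.1833, 0.0]
backbot far [0.6508, -0.1901, 0.0]
edge far [0.6515, -0.1465, 0.2077]
0.001602557288308908
edge near [0.4685, -0.142, 0.2098]
0.001996349589713293
hinge far [0.6501, -0.1933, 0.0996]
0.0005070652294120044
hinge near [0.4671, -0.1884, 0.1034]
0.0005055814597936506
dish [0.6093, 0.2022, 0.018]
dish right [0.6095, 0.1526, 0.018]
bottlecap [0.7046, 0.01, 0.104]
jar [0.6102, -0.2789, 0.048]
tw [0.4761, -0.2785, 0.003]
tray [0.5746, -0.0076, 0.024]
tumbler [0.6209, 0.436, 0.095]
```

send_rows --rows '[[[0, 0, 0, 0, 0, 0.8], [0, 0, 0, 0, 0, 1], [0, 0, 0, 0, 0, 1], [0, 0, 0, 0, 0, 1], [0, 0, 0, 0, 0, 1], [0, 0, 0, 0, 0, 1], [0, 0, 0, 0, 0, 1], [0, 0, 0, 0, 0, 1], [0, 0, 0, 0, 0, 1], [0, 0, 0, 0, 0, 1], [0, 0, 0, 0, 0, 1], [0, 0, 0, 0, 0, 1], [0, 0, 0, 0, 0, 1], [0, 0, 0, 0, 0, 0]]]' --hand 0 --newtons 20

```text
clock: 2.0
tool_pos: [0.1381, 0.5323, 0.2193]
tcp_rot: [0.0, 0.715, 0.699, -0.0]
ft_force: [0.1, -0.1, 0.0]
finger_gap: 0.0005
```

send_rows --rows '[[[-0.5, 0.5, 0, 0, 0, 0], [-1, 1, 0, 0, 0, 0], [-1, 1, 0, 0, 0, 0], [-1, 1, 0, 0, 0, 0], [-1, 1, 0, 0, 0, 0], [-1, 1, 0, 0, 0, 0], [-1, 1, 0, 0, 0, 0], [-1, 1, 0, 0, 0, 0], [-1, 1, 0, 0, 0, 0], [-1, 1, 0, 0, 0, 0], [-1, 1, 0, 0, 0, 0], [-1, 1, 0, 0, 0, 0], [-1, 1, 0, 0, 0, 0], [-1, 1, 0, 0, 0, 0], [-1, 1, 0, 0, 0, 0], [-1, 1, 0, 0, 0, 0], [-1, 1, 0, 0, 0, 0], [-0.5, 0.7, 0, 0, 0, 0], [0, 0, 0, 0, 0, 0]]]'

```text
clock: 4.38
tool_pos: [0.5584, 0.0964, 0.219]
tcp_rot: [-0.0, 0.716, 0.698, -0.0]
ft_force: [0.1, 0.6, 1.0]
finger_gap: 0.0002
```

send_rows --rows '[[[0, 0, 0.5, 0, 0, 0], [0, 0, 1, 0, 0, 0], [0, 0, 1, 0, 0, 0], [0, 0, 0.5, 0, 0, 0], [0, 0, 0, 0, 0, 0]]]'

```text
clock: 5.0
tool_pos: [0.5568, 0.0981, 0.1432]
tcp_rot: [-0.001, 0.715, 0.699, -0.001]
ft_force: [-0.0, -0.3, -0.1]
finger_gap: 0.0005
```

Run:
```python
from h import *
s=ctrl.read_state();print(s["clock"],np.round(s["tool_pos"],4),np.round(s["joints"],2))
T=ctrl.read_camera("top");S=ctrl.read_camera("side")
a=cv2.resize(T["frame"][100:270,200:470,::-1],(780,491));cv2.imwrite("pics/t1.png",a)
a=S["frame"][:,:,::-1];cv2.imwrite("pics/s1.png",a)
```

```text
5.0 [0.5568 0.0981 0.1432] [0.07 0.15 1.45 0.   1.54 0.1 ]
```

View pics/t1.png

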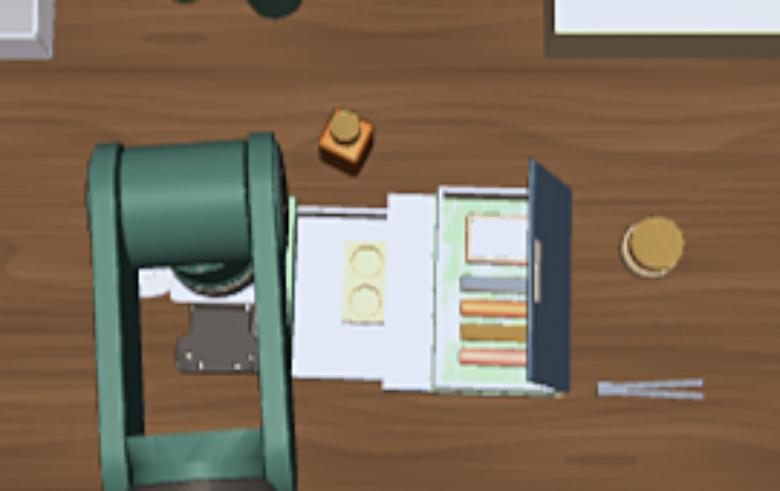

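View pics/s1.png

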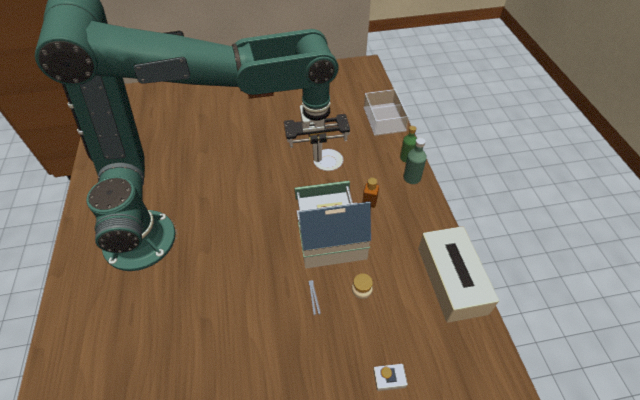

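The top picture shows the wrist above the drawer front (front at about column 290), with the tray at (365,283) and everything else untouched. The side picture shows the fingers clear of the dish and the bottle. I'll descend in front of the drawer.

send_rows --rows '[[[0, 0, 0.5, 0, 0, 0], [0, 0, 1, 0, 0, 0], [0, 0, 1, 0, 0, 0], [0, 0, 0.8, 0, 0, 0], [0, 0, 0.5, 0, 0, 0], [0, 0, 0.2, 0, 0, 0], [0, 0, 0, 0, 0, 0]]]'

```text
clock: 5.98
tool_pos: [0.5582, 0.0975, 0.0447]
tcp_rot: [0.0, 0.715, 0.699, 0.0]
ft_force: [0.3, 1.3, 0.1]
finger_gap: 0.0004
```

send_rows --rows '[[[-0.2, 0, 0, 0, 0, 0], [-0.3, 0, 0, 0, 0, 0], [-0.2, 0, 0, 0, 0, 0], [-0.2, 0, 0, 0, 0, 0], [-0.2, 0, 0, 0, 0, 0], [-0.3, 0, 0, 0, 0, 0], [-0.3, 0, 0, 0, 0, 0], [-0.3, 0, 0, 0, 0, 0], [-0.3, 0, 0, 0, 0, 0], [-0.3, 0, 0, 0, 0, 0], [-0.3, 0, 0, 0, 0, 0], [-0.3, 0, 0, 0, 0, 0], [-0.3, 0, 0, 0, 0, 0], [-0.2, 0, 0, 0, 0, 0], [-0.1, 0, 0, 0, 0, 0], [0, 0, 0, 0, 0, 0]]]'

```text
clock: 7.98
tool_pos: [0.5556, 0.0019, 0.0442]
tcp_rot: [0.0, 0.715, 0.699, -0.0]
ft_force: [0.2, 0.4, -0.3]
finger_gap: 0.0003
```

send_rows --rows '[[[-0.1, 0, 0, 0, 0, 0], [-0.1, 0, 0, 0, 0, 0], [-0.1, 0, 0, 0, 0, 0], [-0.1, 0, 0, 0, 0, 0], [-0.1, 0, 0, 0, 0, 0], [0, 0, 0, 0, 0, 0]]]'

```text
clock: 8.72
tool_pos: [0.5554, -0.0105, 0.0444]
tcp_rot: [0.0, 0.715, 0.699, -0.0]
ft_force: [-0.3, 0.3, -1.3]
finger_gap: 0.0005
```

send_rows --rows '[[[-0.1, 0, 0, 0, 0, 0], [-0.1, 0, 0, 0, 0, 0], [0, 0, 0, 0, 0, 0]]]'

```text
clock: 9.1
tool_pos: [0.5554, -0.012, 0.0445]
tcp_rot: [-0.002, 0.715, 0.699, 0.002]
ft_force: [0.7, 8.0, 0.5]
finger_gap: 0.0005
```

Run:
```python
from h import *
s=ctrl.read_state();print(s["clock"],np.round(s["tool_pos"],4),np.round(s["ft_force"],2))
T=ctrl.read_camera("top");S=ctrl.read_camera("side")
a=np.hstack([cv2.resize(T["frame"][130:250,250:400,::-1],(500,400)),cv2.resize(S["frame"][120:320,270:420,::-1],(300,400))]);cv2.imwrite("pics/t2.png",a)
```

```text
9.1 [ 0.5554 -0.012   0.0445] [0.74 7.98 0.55]
```

View pics/t2.png

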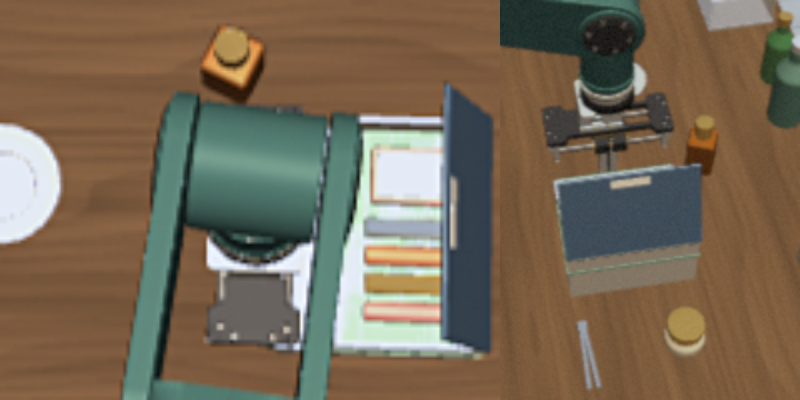

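The force rose to 8 N at y = -0.012 m, where I predicted the stop at -0.011 m, so the drawer should be home. I'll give it one more slight press, then back off and check.

send_rows --rows '[[[-0.1, 0, 0, 0, 0, 0], [0, 0, 0, 0, 0, 0], [0.3, 0, 0, 0, 0, 0], [0.7, 0, 0, 0, 0, 0], [0.8, 0, -0.4, 0, 0, 0], [0.8, 0, -1, 0, 0, 0], [0.4, 0, -1, 0, 0, 0], [0, 0, -1, 0, 0, 0], [0, 0, -1, 0, 0, 0], [0, 0, -1, 0, 0, 0], [0, 0, -1, 0, 0, 0], [0, 0, -1, 0, 0, 0], [0, 0, -1, 0, 0, 0], [0, 0, -1, 0, 0, 0], [0, 0, -0.5, 0, 0, 0], [0, 0, 0, 0, 0, 0]]]'

```text
clock: 11.2
tool_pos: [0.5574, 0.0579, 0.2933]
tcp_rot: [0.001, 0.715, 0.699, 0.001]
ft_force: [-0.9, 0.5, -0.5]
finger_gap: 0.0005
```

Run:
```python
from h import *
s=ctrl.read_state();print(s["clock"],np.round(s["tool_pos"],4),np.round(s["joints"],2))
T=ctrl.read_camera("top");S=ctrl.read_camera("side");W=ctrl.read_camera("wrist")
a=np.hstack([cv2.resize(T["frame"][130:250,250:400,::-1],(500,400)),cv2.resize(S["frame"][120:320,270:420,::-1],(300,400))]);cv2.imwrite("pics/t3.png",a)
cv2.imwrite("pics/w3.png",W["frame"][:,:,::-1])
```

```text
11.2 [0.5574 0.0579 0.2933] [ 0.    0.11  1.2  -0.    1.83  0.03]
```

View pics/t3.png

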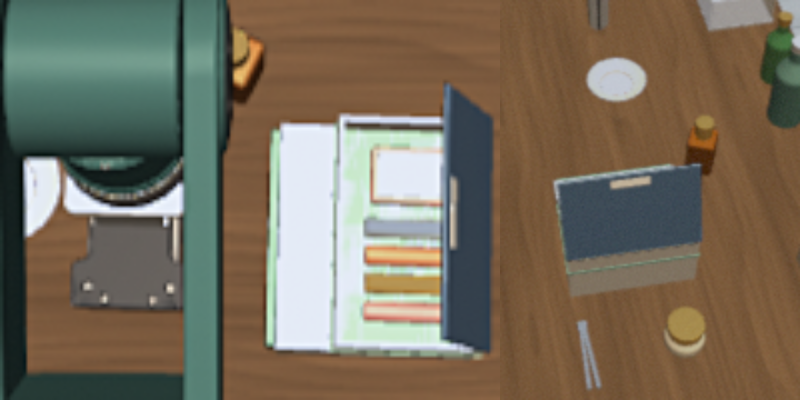

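View pics/w3.png

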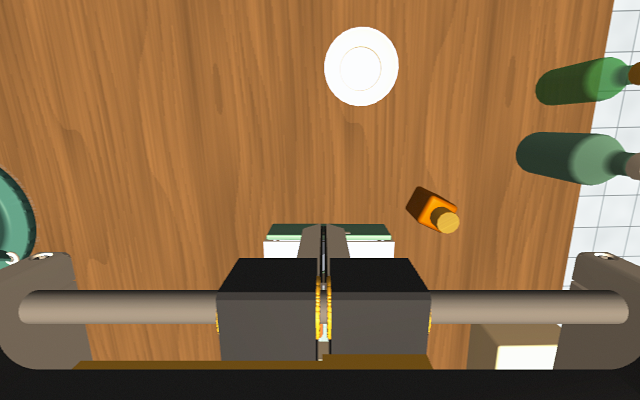

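The drawer is home: the green front strip at columns 267-280 is flush with the lower level. The bottle, dish, jar and tweezer look unmoved, and the lid is still open. Next I'll go over the lid to its back.

send_rows --rows '[[[-0.5, 0, 0, 0, 0, 0], [-1, 0, 0, 0, 0, 0], [-1, 0, 0, 0, 0, 0], [-1, 0, 0, 0, 0, 0], [-1, 0, 0, 0, 0, 0], [-1, 0, 0, 0, 0, 0], [-1, 0, 0, 0, 0, 0], [-1, 0, 0, 0, 0, 0], [-1, 0, 0, 0, 0, 0], [-1, 0, 0, 0, 0, 0], [-0.7, 0, 0, 0, 0, 0], [-0.3, 0, 0, 0, 0, 0], [0, 0, 0, 0, 0, 0]]]'

```text
clock: 12.98
tool_pos: [0.5509, -0.2052, 0.2917]
tcp_rot: [-0.0, 0.716, 0.699, 0.0]
ft_force: [1.1, 0.1, 0.1]
finger_gap: 0.0002
```

send_rows --rows '[[[0, 0, 0.5, 0, 0, 0], [0, 0, 1, 0, 0, 0], [0, 0, 1, 0, 0, 0], [0, 0, 1, 0, 0, 0], [0, 0, 0.6, 0, 0, 0], [0, 0, 0, 0, 0, 0]]]'

```text
clock: 13.72
tool_pos: [0.5503, -0.2041, 0.1877]
tcp_rot: [-0.002, 0.715, 0.699, -0.0]
ft_force: [0.1, 0.0, 0.3]
finger_gap: 0.0008
```

Run:
```python
from h import *
s=ctrl.read_state();print(s["clock"],np.round(s["tool_pos"],4),np.round(s["joints"],2))
T=ctrl.read_camera("top");S=ctrl.read_camera("side")
a=np.hstack([cv2.resize(T["frame"][130:250,280:430,::-1],(500,400)),cv2.resize(S["frame"][120:320,270:420,::-1],(300,400))]);cv2.imwrite("pics/t4.png",a)
p=np.array(s["tool_pos"]); O=np.array([.5608,-.107]);ex=np.array([-.025,-1])
X=(p[:2]-O)@ex*1e3;Z=p[2]*1e3;print("TCP caddy x,z",X,Z)
def C(th,r): return np.array([80-r*np.cos(th)+5*np.sin(th)+8,100+r*np.sin(th)+5*np.cos(th)+14])
for r in (85,):
  prev=None
  for th in np.r_[1.2,1.16,1.1:-0.01:-0.1]:
    c=C(th,r); 
    if prev is not None: print(round(th,2),np.round(c,1),np.round([-(c-prev)[0]/25,-(c-prev)[1]/25],2))
    else: print(th,c)
    prev=c
```

```text
13.725 [ 0.5503 -0.2041  0.1877] [-0.45  0.18  1.33  0.    1.64 -0.43]
TCP caddy x,z 97.35818413928922 187.73469394047922
1.2 [ 61.8597863  195.03511108]
1.16 [ 58.6 193.9] [0.13 0.04]
1.1 [ 53.9 192. ] [0.19 0.08]
1.0 [ 46.3 188.2] [0.3  0.15]
0.9 [ 39.1 183.7] [0.29 0.18]
0.8 [ 32.4 178.5] [0.27 0.21]
0.7 [ 26.2 172.6] [0.25 0.24]
0.6 [ 20.7 166.1] [0.22 0.26]
0.5 [ 15.8 159.1] [0.19 0.28]
0.4 [ 11.7 151.7] [0.17 0.3 ]
0.3 [  8.3 143.9] [0.14 0.31]
0.2 [  5.7 135.8] [0.1  0.32]
0.1 [  3.9 127.5] [0.07 0.33]
-0.0 [  3. 119.] [0.04 0.34]
```

View pics/t4.png

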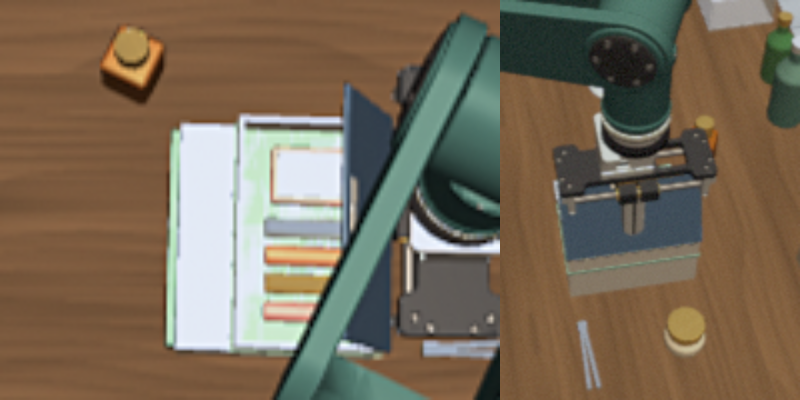

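The side picture shows the fingertips behind the lid's outer face, and the gripper body is clear of the lid's edge. I'll push the lid gently and follow its arc.

send_rows --rows '[[[0.3, 0, 0, 0, 0, 0], [0.4, 0, 0, 0, 0, 0], [0.4, 0, 0, 0, 0, 0], [0.2, 0, 0, 0, 0, 0], [0.2, 0, 0, 0, 0, 0], [0.2, 0, 0, 0, 0, 0], [0.2, 0, 0, 0, 0, 0], [0.15, 0, 0.05, 0, 0, 0], [0.15, 0, 0.1, 0, 0, 0], [0.15, 0, 0.1, 0, 0, 0], [0, 0, 0, 0, 0, 0]]]'

```text
clock: 15.2
tool_pos: [0.5523, -0.1456, 0.1829]
tcp_rot: [-0.0, 0.715, 0.699, 0.0]
ft_force: [0.4, 0.0, -0.4]
finger_gap: 0.0004
```

Run:
```python
from h import *
s=ctrl.read_state();print(s["clock"],np.round(s["tool_pos"],4),np.round(s["ft_force"],2))
S=ctrl.read_camera("side");T=ctrl.read_camera("top")
a=np.hstack([cv2.resize(T["frame"][130:250,280:430,::-1],(500,400)),cv2.resize(S["frame"][120:320,270:420,::-1],(300,400))]);cv2.imwrite("pics/t5.png",a)
p=np.array(s["tool_pos"]); O=np.array([.5608,-.107]);ex=np.array([-.025,-1])
print("TCP caddy x,z",(p[:2]-O)@ex*1e3,p[2]*1e3)
```

```text
15.2 [ 0.5523 -0.1456  0.1829] [ 0.45  0.03 -0.44]
TCP caddy x,z 38.82754684119269 182.85947201850254
```

View pics/t5.png

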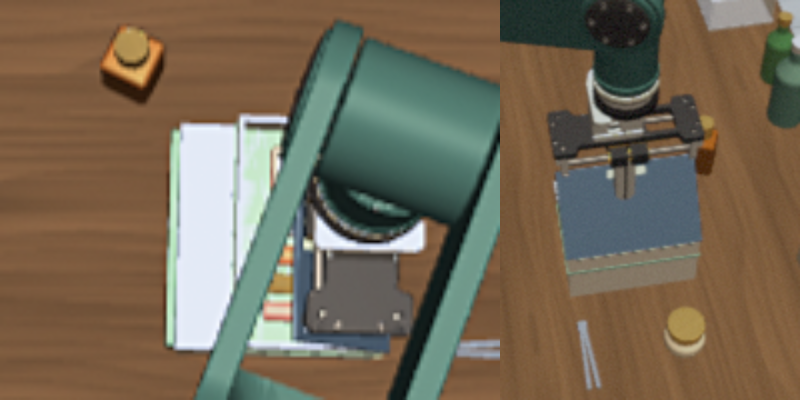

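The lid has followed the fingertips to about 0.9 rad, and the fingertips are where the computed arc puts them. I'll carry on along the arc.

send_rows --rows '[[[0.13, 0, 0.1, 0, 0, 0], [0.14, 0, 0.11, 0, 0, 0], [0.12, 0, 0.12, 0, 0, 0], [0.13, 0, 0.12, 0, 0, 0], [0.11, 0, 0.13, 0, 0, 0], [0.11, 0, 0.13, 0, 0, 0], [0.1, 0, 0.14, 0, 0, 0], [0.09, 0, 0.14, 0, 0, 0], [0.09, 0, 0.15, 0, 0, 0], [0.08, 0, 0.15, 0, 0, 0], [0.07, 0, 0.15, 0, 0, 0], [0.07, 0, 0.16, 0, 0, 0], [0.05, 0, 0.16, 0, 0, 0], [0.05, 0, 0.16, 0, 0, 0], [0, 0, 0, 0, 0, 0]]]'

```text
clock: 17.18
tool_pos: [0.5529, -0.1123, 0.1346]
tcp_rot: [-0.001, 0.715, 0.699, 0.0]
ft_force: [-1.0, -0.0, 0.9]
finger_gap: 0.0006
```

Run:
```python
from h import *
s=ctrl.read_state();print(s["clock"],np.round(s["tool_pos"],4),np.round(s["ft_force"],2))
S=ctrl.read_camera("side");T=ctrl.read_camera("top")
a=np.hstack([cv2.resize(T["frame"][130:250,280:430,::-1],(500,400)),cv2.resize(S["frame"][120:320,270:420,::-1],(300,400))]);cv2.imwrite("pics/t6.png",a)
p=np.array(s["tool_pos"]); O=np.array([.5608,-.107]);ex=np.array([-.025,-1])
print("TCP caddy x,z",(p[:2]-O)@ex*1e3,p[2]*1e3)
```

```text
17.175 [ 0.5529 -0.1123  0.1346] [-1.04 -0.01  0.89]
TCP caddy x,z 5.538822570995497 134.6278704655659
```

View pics/t6.png

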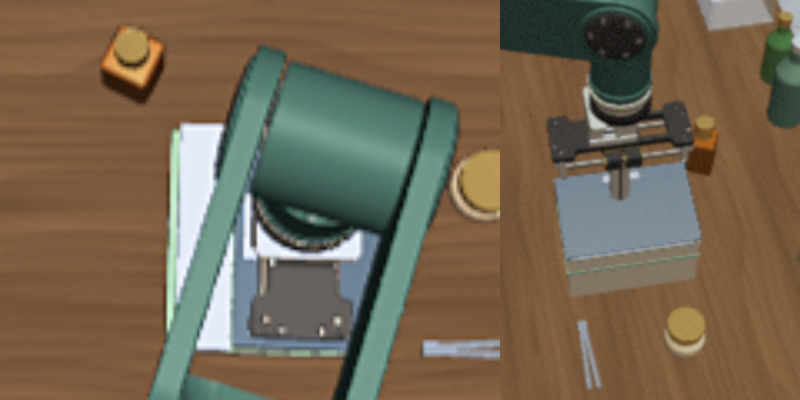

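send_rows --rows '[[[0.03, 0, 0.12, 0, 0, 0], [0.03, 0, 0.12, 0, 0, 0], [0.02, 0, 0.12, 0, 0, 0], [0.02, 0, 0.12, 0, 0, 0], [0, 0, 0.1, 0, 0, 0], [0, 0, 0.06, 0, 0, 0], [0, 0, 0, 0, 0, 0]]]'

```text
clock: 18.15
tool_pos: [0.5532, -0.1101, 0.1193]
tcp_rot: [-0.0, 0.715, 0.699, 0.0]
ft_force: [0.6, 0.7, 0.4]
finger_gap: 0.0007
```

send_rows --rows '[[[0, 0, 0.06, 0, 0, 0], [0, 0, 0.06, 0, 0, 0], [0, 0, 0, 0, 0, 0]]]'

```text
clock: 18.52
tool_pos: [0.5533, -0.1101, 0.1191]
tcp_rot: [0.001, 0.715, 0.699, 0.0]
ft_force: [-4.5, 2.5, 11.0]
finger_gap: 0.0005
```

Contact stopped the descent at TCP z = 0.119 m, which is the predicted shut height, with 11 N on the fingers. I'll hold briefly, lift straight up, move off to the side and check.

send_rows --rows '[[[0, 0, 0.04, 0, 0, 0], [0, 0, 0, 0, 0, 0], [0, 0, 0, 0, 0, 0], [0, 0, -0.3, 0, 0, 0], [0, 0, -1, 0, 0, 0], [0, 0, -1, 0, 0, 0], [0, 0, -1, 0, 0, 0], [0, 0, -1, 0, 0, 0], [0, 0, -1, 0, 0, 0], [0, 0, -1, 0, 0, 0], [1, 0, -0.5, 0, 0, 0], [1, 0, 0, 0, 0, 0], [1, -0.5, 0, 0, 0, 0], [1, -0.5, 0, 0, 0, 0], [1, -0.5, 0, 0, 0, 0], [1, -0.5, 0, 0, 0, 0], [1, -0.5, 0, 0, 0, 0], [1, -0.5, 0, 0, 0, 0], [1, -0.5, 0, 0, 0, 0], [0.5, 0, 0, 0, 0, 0]]]'

```text
clock: 21.02
tool_pos: [0.4707, 0.1302, 0.285]
tcp_rot: [-0.0, 0.715, 0.699, -0.0]
ft_force: [-0.4, 0.2, 0.2]
finger_gap: 0.0005
```

send_rows --rows '[[[0.5, -0.5, 0, 0, 0, 0], [1, -0.5, 0, 0, 0, 0], [1, -0.5, 0, 0, 0, 0], [0.5, 0, 0, 0, 0, 0], [0, 0, 0, 0, 0, 0]]]'

```text
clock: 21.65
tool_pos: [0.4357, 0.2053, 0.285]
tcp_rot: [0.0, 0.715, 0.699, -0.0]
ft_force: [0.1, 0.4, -0.0]
finger_gap: 0.0004
```

Run:
```python
from h import *
s=ctrl.read_state();print(s["clock"],np.round(s["tool_pos"],4),np.round(s["ft_force"],2))
S=ctrl.read_camera("side");T=ctrl.read_camera("top")
cv2.imwrite("pics/T7.png",T["frame"][:,:,::-1]);cv2.imwrite("pics/S7.png",S["frame"][:,:,::-1])
a=np.hstack([cv2.resize(T["frame"][130:250,280:430,::-1],(500,400),interpolation=2),cv2.resize(S["frame"][120:320,270:420,::-1],(300,400),interpolation=2)]);cv2.imwrite("pics/t7.png",a)
```

```text
21.65 [0.4357 0.2053 0.285 ] [ 0.14  0.45 -0.02]
```

View pics/t7.png

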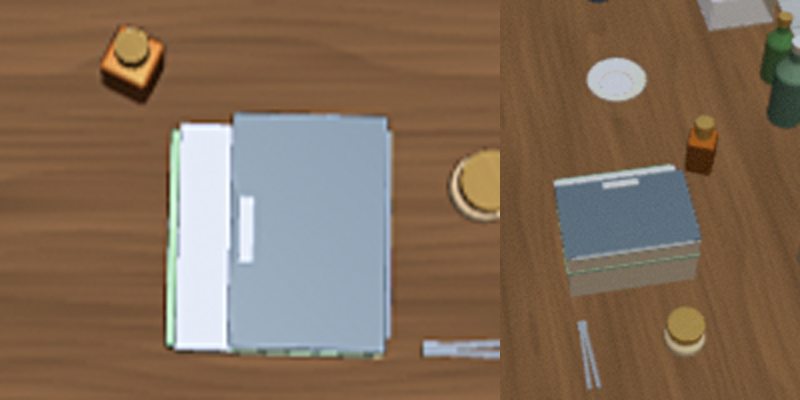

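View pics/T7.png

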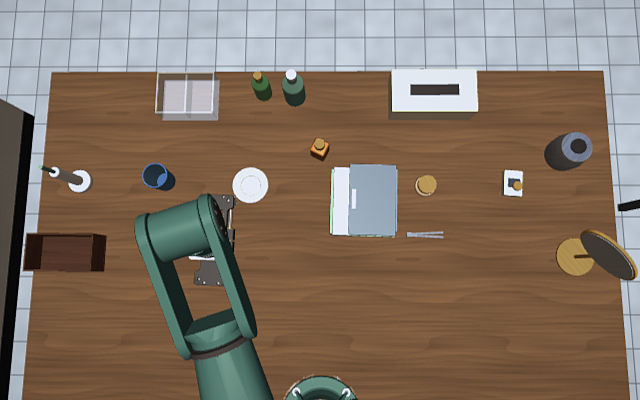

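The lid now covers the upper level, with its free edge at zoom column 232. The drawer strip at columns 167-180 is flush, and the bystanders look unmoved. I'll check this with numbers.

Run:
```python
from h import *
T=ctrl.read_camera("top");S=ctrl.read_camera("side")
O=np.array([.5608,-.107]);ex=np.array([-.025,-1])
tz=lambda u,v:(280+(u+.5)*.3-.5,130+(v+.5)*.3-.5)
sz=lambda u,v:(270+(u-500+.5)*.5-.5,120+(v+.5)*.5-.5)
for n,u,v in [("edge far",(234,113),(674,166)),("edge near",(229,350),(554,184)),("hinge far",(388,116),(698,238)),("hinge near",(385,354),(567,258))]:
    p,e=tri(T,tz(*u),S,sz(*v));print(n,np.round(p,4),round(e,4),"cx",round((p[:2]-O)@ex*1e3,1))
hsv=cv2.cvtColor(T["frame"],cv2.COLOR_RGB2HSV)
m=cv2.inRange(hsv,(40,40,60),(90,255,255)); m[:, :322]=0;m[:,340:]=0;m[:160]=0;m[240:]=0
ys,xs=np.nonzero(m);p=onz(T,(xs.mean(),ys.mean()),.057);print("panel mid",len(xs),np.round(p,4),(p[:2]-O)@ex*1e3, "left edge",(onz(T,(np.median([xs[ys==y].min() for y in set(ys)])-.5,ys.mean()),.057)[:2]-O)@ex*1e3)
a=cv2.imread("pics/top0.png").astype(int);b=T["frame"][:,:,::-1].astype(int)
d=np.abs(a-b).max(2)
for n,(x,y,r) in dict(bottle=(319,148,14),jar=(426,185,14),tw=(425,235,20),tumbler=(158,177,20),dish=(250,184,15),switch=(513,183,14)).items(): print(n,d[y-r:y+r,x-r:x+r].mean().round(2),(d[y-r:y+r,x-r:x+r]>40).sum())
```

```text
edge far [ 0.6455 -0.0699  0.1116] 0.0078 cx -39.3
edge near [ 0.4683 -0.0661  0.107 ] 0.0035 cx -38.6
hinge far [ 0.6477 -0.1896  0.1041] 0.0028 cx 80.4
hinge near [ 0.467  -0.1851  0.1003] 0.0045 cx 80.4
panel mid 165 [ 0.5614 -0.0229  0.057 ] -84.07433687616167 left edge -86.38936438041445
bottle 3.94 0
jar 4.4 0
tw 3.87 0
tumbler 3.36 0
dish 4.46 0
switch 4.27 0
```

Run:
```python
from h import *
S=ctrl.read_camera("side")
def proj(c,X): q=np.array(c["R"])@X+np.array(c["t"]); return np.array([c["fx"]*q[0]/q[2]+c["cx"],c["fy"]*q[1]/q[2]+c["cy"]])
O=np.array([.5608,-.107]);ex=np.array([-.025,-1]);ey=np.array([1,-.025])
x0,y0,k=290,190,8
a=cv2.resize(S["frame"][190:265,290:380,::-1],None,fx=k,fy=k,interpolation=cv2.INTER_CUBIC)
for th,col in [(0,(0,0,255)),(0.1,(0,255,255))]:
  for y in (-92,92):
    X=np.r_[O+ex*(80-120*np.cos(th)+5*np.sin(th))/1e3+ey*y/1e3,(100+120*np.sin(th)+5*np.cos(th))/1e3]
    u=proj(S,X); print(th,y,u); cv2.drawMarker(a,tuple(int(v) for v in ((u-[x0,y0]+.5)*k)),col,cv2.MARKER_CROSS,14,1)
cv2.imwrite("pics/s8.png",a)
```

```text
0 -92 [296.64634019 211.83789203]
0 92 [360.72945971 203.22452001]
0.1 -92 [296.45485813 209.58935145]
0.1 92 [361.07797786 200.93619823]
```

View pics/s8.png

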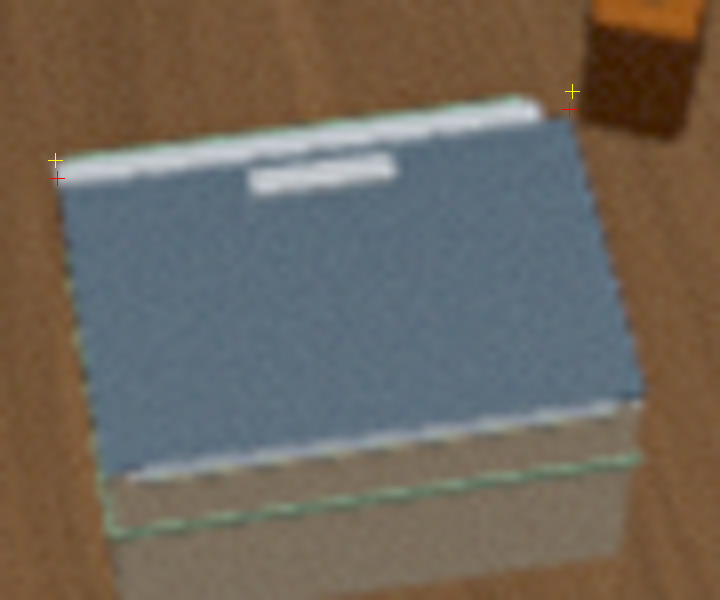

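The blue lid's free edge lies at or just below the crosses drawn for 0 rad, and well away from the ones for 0.1 rad, so the lid is shut. The white strip I picked earlier is the top of the lower level beyond the lid, which explains that poor triangulation.

```bash
python3 -c "
from bench import ctrl
print(ctrl.finish_job(), ctrl.read_state()['clock'])"
```

```text
the job is handed in; nothing more can be done
the job is handed in; nothing more can be done
```

The caddy is closed and the job is handed in, at about 22 s of the 48 s allowed; no verdict was reported. With the fingers shut I pushed the drawer in at 60 mm/s or less. I then went over the lid to its back and pushed it along its arc at roughly 0.4 rad/s until it seated. The arm was clear of everything at the end.

- **Drawer:** it stopped within about 1 mm of where I predicted, with 8 N on the fingers. Its front panel then measured at caddy x = -84.1 mm, against -84 mm for fully home. The lid was still about 1.16 rad open at that point.
- **Lid:** the fingertips stopped at the shut height (TCP z = 0.119 m) with 11 N. In the side picture the free edge lies on the line for 0 rad.
- **A check that disagreed:** one triangulation put the far corner of the lid edge about 7 mm too high, with an 8 mm mismatch between the two views. I traced it to picking the white top of the lower level instead of the lid edge.
- **Bystanders and switch:** before-and-after top pictures show no difference at the bottle, dish, jar, tweezer, tumbler or the small white plate I took to be the light switch.
- **Not checked:** the lens tray can't be seen in the shut drawer. It lay flat when the slow push began.

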